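# Pack up a moulding level in the mitre block

### The arm

A 6-joint arm with a two-finger parallel gripper is mounted at the origin on a cart in front of the work surface, level with it; the furniture and walls round the work are solid. World frame = base frame: x ahead of the robot, y to its left, z up, the work surface at z = 0. Lengths are in mm, angles in rad, forces in N, time in s.
With the tool pointing down it reaches from about 400 to 925 mm from the base axis. Payload 12.5 kg.
Tool frame: the origin (TCP) lies midway between the tips of the shut fingers; the grasp point (between the pads) lies 19 mm behind it; z points along the fingers, y is the direction in which the jaws open and shut (so a half turn about z gives the same grasp; the last joint's range is limited). The gripper opens to 95 mm and grips with 3 to 60 N. Pads are 20 mm wide; open, the fingers measure 119 mm over their backs; the gripper's body (75 mm by 180 mm) begins 59 mm behind the grasp point.
Start: joints at [-1.224, 0.491, 1.559, -0, 1.092, -0.106], TCP at [273.453, -562.024, 214.661] pointing down, gripper open.
Joint ranges: [-3.1, 3.1], [-0.84, 2.19], [0.05, 2.79], [-1.13, 4.28], [0.06, 2.93], [-2.69, 2.69]. Speed limits (rad/s): [2.22, 2.22, 2.79, 3.14, 3.14, 3.14].

### API

Orientations are given as [roll, pitch, yaw] about the fixed x, y, z axes, in that order (R = Rz(yaw) Ry(pitch) Rx(roll)).
In Python, from cell import * gives the robot as it stands. The module is installed in compiled form; this text tells all that it offers.
- The arm moves only by the tool carry_out, never from a script. Its argument "moves" is a list of rows, each an object of numbers: "dx", "dy", "dz": the shift along the tool's x, y, z in m; "twist": the turn about the tool's z in degrees. A call has 1 to 5 rows; each row is the pose to reach, as a shift and turn from the pose commanded when the call began, along the tool's axes at that moment; what a row does not reach only later rows make up. A row lasts 1/10 s, in which the tool goes at most 50 mm and 8.59 degrees, less where a joint would pass 70% of its speed; a pose out of reach is approached as far as the arm can. A call with a gripper value outside its range is refused whole. "grip" is the finger opening in m, from 0 to 0.0951, set as the call begins (left out, the last holds). The fingers move at their own pace and stop on an object; the grip force is fixed at half the most. Time passes only in rows, so rows that repeat a pose let the fingers close. It gives the time, the measured TCP pose, the force and the opening at its end, in the units of the state.
- state(): the state, without advancing time (a new reading comes with each control period).
- read_camera(name): name is "side" or "top"; returns (picture, depth): 400x640x3 uint8, red, green, blue; 400x640 float32, mm along the optical axis (not along the pixel's ray), 0 where there is no reading.
- camera_info(name): a dict with "mtx" (3x3 intrinsics, pixels), "R" (3x3) and "t" (3): a world point X has camera coordinates R X + t. Camera axes: x right, y down, z forward; pixel columns grow to the right and rows downward; lengths in mm; the calibration is good to about 2 mm. A picture is of the moment at which its call begins. camera_info takes no time and is no camera call.
- job_done(): hands the job in, once; it reports no verdict.
The state is a dict: "t": time; "joints": joint angles; "qvel": joint speeds; "tau": joint torques, N m; "eef_pos": TCP position; "tcp_rot": TCP orientation; "ft_force": force on the tool from outside, world axes, zero at the start; "moment": the same for the moment, N m; "opening": opening from 0.0 (shut) to 1.0 (fully open).
Only numpy, scipy, OpenCV 4.12 (cv2) and the standard library are available. Lean on these libraries where they do the work, as an engineer would, in place of code of your own. Each camera call takes 0.05 s, during which the arm holds its last target. There are 200 camera calls.

### The job

Get the long moulding ready for mitring: clear the short cut-off from the bed of the mitre block into the scrap tray, then put the two support packs right. Their top pieces were mixed up, so one pack stands above the bed of the mitre block and the other below it; swap the two top pieces, each set centrally on the other's block without shifting the blocks, so that both packs come level with the bed. Then lay the moulding flat in the mitre block, close along the fence, with its end reaching right through past the far end of the block and the rest resting on both packs, and leave the try square and the marking gauge as they lie.

Things in the scene. Friction and masses are not known exactly. Their poses are not given: they have to be found in the camera images.
- mitre_block: fixed pale wooden mitre block, 160 mm long along its y. Origin under its middle at bench height. Level bed 60 mm above the bench, from x = -52 to +26 mm; there stands the fence (22 mm thick, top 45 mm above the bed, three saw kerfs). Open front faces -x (robot); ends open. The two packs stand in line with the bed beyond its -y end (robot's right), about 220 and 345 mm from the origin
- moulding: pale moulding 490 mm long (its y), 44 wide (x), 28 high, 0.34 kg; +x side a flat back, -x side upright for 18 mm, rounded above. Origin mid underside. Starts flat on the bench behind block and packs. In place its middle is about 135 mm (95 to 165) from the mitre block's origin along the block's -y: over the open gap between block and nearer pack, so hold it at its middle
- cut_off: short cut-off of the same moulding, 52 mm long (its y axis), 44 mm wide (x), 28 mm high; origin at the middle of its underside. It starts on the bed of the mitre block near the fence, so take it by its two 52 mm ends
- scrap_tray: fixed low open wooden tray for scraps, 120 (x) by 200 (y) mm, walls 40 mm high and 8 mm thick, floor 6 mm thick; origin under its middle at bench height. It stands in front of the work, to the left or the right
- burl_block: thick brown burl-wood block, lower block of one pack: 66 (its x) by 98 (its y) by 40 mm high, loose; origin at the middle of its underside, top at 40 mm. Its length (y) lies across the line of the moulding. It may be the nearer or the farther pack
- ply_block: plywood block, lower block of the other pack: 64 (its x) by 96 (its y) by 26 mm high, loose; origin at the middle of its underside, top at 26 mm. Its length (y) lies across the line of the moulding
- red_offcut: red-brown square-section offcut, 34 (its x) by 75 (its y) by 34 mm high, loose; origin at the middle of its underside. It starts lengthwise on top of the burl block, which makes that pack 74 mm high; on the plywood block it makes 60 mm
- pale_offcut: pale flat offcut, 30 (its x) by 92 (its y) by 20 mm high, loose; origin mid underside. It starts lengthwise on the plywood block, which makes that pack 46 mm high; on the burl block it makes 60 mm. The bench beyond the farther pack (away from the mitre block) is clear for about 180 mm in line, a spot to put a piece down for the moment
- try_square: bystander: try square with dark stock and steel blade, 206 by 115 by 19 mm, lying in front of the work on the side away from the scrap tray; origin at the middle of its underside
- marking_gauge: bystander: wooden marking gauge, 200 mm long, 75 mm high, lying to the left of the mitre block; origin at the middle of its underside

How it is judged (in metres and radians):
At the end, for the whole second after the job is handed in: Moulding flat on the bed (2 deg), along the fence (3 deg, gap under 14 mm), its middle 95 to 165 mm from the block origin, over both packs; pale offcut on burl block, red-brown on plywood block, each centred within 15 mm; both blocks moved under 15 mm; cut-off inside the tray; all at rest (z of moulding in the frame of mitre_block between 0.057 and 0.064 m and x of moulding in the frame of mitre_block between -0.01 and 0.008 m and y of moulding in the frame of mitre_block between -0.165 and -0.095 m and angle between the y axis of moulding and the y axis of mitre_block, either way round below 0.06 rad and angle between moulding's own z axis and vertical below 0.035 rad and horizontal distance between pale_offcut and burl_block below 0.015 m and z of pale_offcut in the frame of burl_block between 0.036 and 0.044 m and angle between each of pale_offcut, red_offcut's own z axis and vertical below 0.06 rad and distance of each of burl_block, ply_block from where it was at the start of the episode below 0.015 m and horizontal distance between red_offcut and ply_block below 0.015 m and z of red_offcut in the frame of ply_block between 0.022 and 0.03 m and x of cut_off in the frame of scrap_tray between -0.05 and 0.05 m and y of cut_off in the frame of scrap_tray between -0.09 and 0.09 m and z of cut_off in the frame of scrap_tray below 0.034 m and linear speed of each of moulding, cut_off, pale_offcut, red_offcut below 0.02 m/s); the robot touches nothing.
It fails at once if the try square was pushed away (distance of try_square from where it was at the start of the episode above 0.025 m).
It fails at once if the marking gauge was pushed away or knocked over (distance of marking_gauge from where it was at the start of the episode above 0.025 m or angle between marking_gauge's own z axis and vertical above 0.5 rad).
It also fails if it takes over 125 s, if anything falls off the work surface, if the arm or the gripper's body presses on something with over 40 N, if the wrist force passes 120 N, or if a joint passes its speed limit or range.

## Working session

There is one attempt and no reset: what is moved stays moved. The work goes in short steps, Python scripts to look and compute and a tool call to move; the robot and the scene stay as the last step left them, time stands still between calls to the robot, and variables do not carry over. Pictures are saved under pics/ and viewed, about 12 in all and at most 16, crops included, and the job is handed in when it is done.

Besides the shell and the picture viewer there is one more tool, called after "Call:" as name([rows], argument=value, ...), one row to a line, values as JSON. carry_out: Moves the arm, as the interface text tells. Its arguments: {"type":"object","properties":{"moves":{"type":"array","items":{"type":"object","properties":{"dx":{"type":"number"},"dy":{"type":"number"},"dz":{"type":"number"},"twist":{"type":"number"}}}},"grip":{"type":"number"}},"required":["moves"]}

```bash
mkdir -p pics
cat > h.py <<'E'
from cell import *
import numpy as np, cv2
def pts(name,depth):
    c=camera_info(name);K=np.array(c["mtx"]);R=np.array(c["R"]);t=np.array(c["t"]).ravel()
    v,u=np.mgrid[0:400,0:640]
    P=np.stack([(u-K[0,2])/K[0,0]*depth,(v-K[1,2])/K[1,1]*depth,depth],-1)
    W=(P-t)@R
    W[depth<=0]=np.nan
    return W
def snap(name,tag):
    im,d=read_camera(name)
    cv2.imwrite(f"pics/{tag}.png",im[:,:,::-1]); np.save(f"pics/{tag}.npy",pts(name,d)); return im,pts(name,d)
E
python3 - <<'E'
from h import *
for n in("top","side"):
    snap(n,n+"0"); c=camera_info(n); print(n,c["mtx"],c["R"],c["t"])
s=state();print(s)
E
```

```text
top [[438.99278302   0.         322.32301128]
 [  0.         438.99278302 191.02054855]
 [  0.           0.           1.        ]] [[-0.01413364 -0.99973295 -0.01828326]
 [-0.98966749  0.01659589 -0.14241779]
 [ 0.14268318  0.01608147 -0.98963776]] [  90.76014306  556.48625506 1148.25274944]
side [[448.05084536   0.         314.64197331]
 [  0.         448.05084536 198.47528252]
 [  0.           0.           1.        ]] [[-0.96926761 -0.24559059 -0.01433735]
 [-0.10209064  0.45457517 -0.88483836]
 [ 0.22382538 -0.85618145 -0.46567749]] [ 551.92084008   92.22520562 1171.92452059]
{'t': 0.1, 'joints': array([-1.22360540e+00,  4.91486349e-01,  1.55941249e+00, -5.28951545e-06,
        1.09170492e+00, -1.05592021e-01]), 'qvel': array([ 6.52906438e-04, -5.28045855e-05, -2.47565125e-03, -3.53352299e-04,
       -1.24915640e-04,  1.63600344e-03]), 'tau': array([ 3.20572894e-03, -6.13624120e+01, -2.58604538e+01,  6.94169174e-02,
        4.70756495e-02, -8.01223518e-05]), 'eef_pos': array([ 273.36420427, -561.79316749,  214.11996029]), 'tcp_rot': array([-3.14058668e+00, -1.01901112e-04,  4.52785340e-01]), 'ft_force': array([-1.12574135, -0.3361928 , -0.40143967]), 'moment': array([-0.09951369, -0.01039853,  0.04175536]), 'opening': 0.997981373827617}
```

View pics/top0.png

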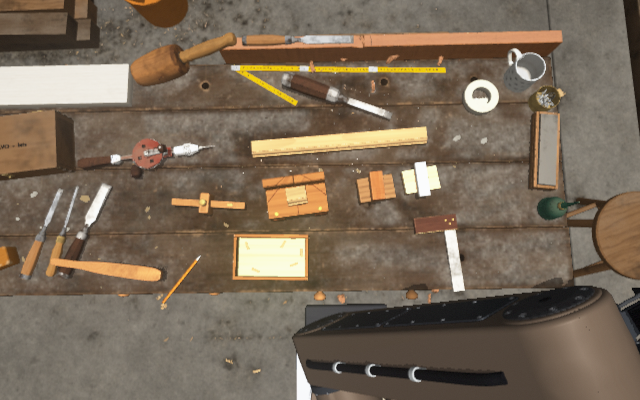

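View pics/side0.png

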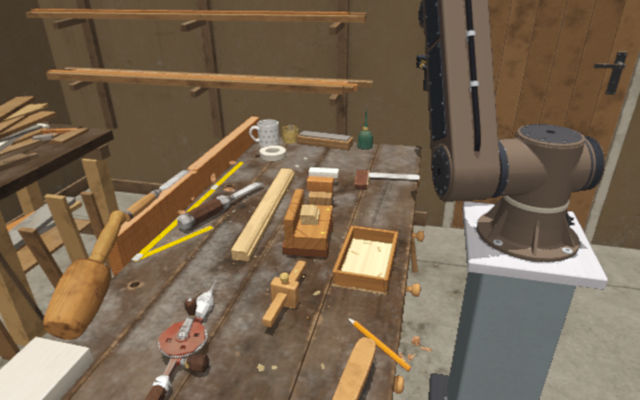

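The top view shows the moulding (250–427, 127–155), the mitre block with the cut-off (296, 194), the nearer burl and red pack (376, 186), and the farther ply and pale pack (421, 179). The tray is at (270, 257), the gauge at (208, 203) and the square at (440, 240). Next I'll measure from the height bands.

Run:
```python
from h import *
W=np.load("pics/top0.npy")
def box(name,r,zlo,zhi):
    u0,v0,u1,v1=r
    w=W[v0:v1,u0:u1].reshape(-1,3); m=(w[:,2]>zlo)&(w[:,2]<zhi); w=w[m]
    k=np.zeros((v1-v0,u1-u0),np.uint8); k.ravel()[m]=1
    n,l,st,_=cv2.connectedComponentsWithStats(k); b=1+np.argmax(st[1:,4]); w=w[(l.ravel()==b)[m]]
    (c,s,a)=cv2.minAreaRect(w[:,:2].astype(np.float32))
    e=cv2.boxPoints((c,s,a)); d=e[1]-e[0]; d2=e[2]-e[1]; d=d if np.hypot(*d)>np.hypot(*d2) else d2
    ang=np.degrees(np.arctan2(d[1],d[0]))%180
    print(name,"c",np.round(c,1),"size",np.round(s,1),"long axis deg",round(ang,1),"z",np.round(np.percentile(w[:,2],[5,50,95]),1),len(w))
box("moulding",(235,115,440,165),16,40)
box("bed",(255,165,335,225),50,70)
box("cutoff",(270,175,320,215),78,96)
box("fence",(255,165,335,225),97,115)
box("blockall",(255,165,335,225),40,115)
box("burl",(350,160,398,210),32,46)
box("burl+red",(350,160,398,210),32,90)
box("red",(350,160,398,210),64,84)
box("ply",(398,155,445,205),18,33)
box("ply+pale",(398,155,445,205),18,60)
box("pale",(398,155,445,205),39,56)
box("tray",(225,225,315,285),30,50)
box("square",(405,205,475,300),5,25)
box("gauge",(165,185,250,220),8,90)
im=cv2.imread("pics/top0.png")[110:290,160:480]
cv2.imwrite("pics/crop0.png",cv2.resize(im,None,fx=2.5,fy=2.5,interpolation=cv2.INTER_CUBIC))
```

```text
moulding c [697.2  34.6] size [ 46.  490.1] long axis deg 93.8 z [18.4 27.2 31.5] 2821
bed c [531.8 150.7] size [ 80.8 160. ] long axis deg 96.8 z [56.4 60.3 64.3] 1449
cutoff c [540.5 150.4] size [43.5 52.1] long axis deg 97.5 z [80.6 87.7 91.5] 325
fence c [580.1 156.4] size [ 23.1 159.6] long axis deg 96.7 z [100.7 104.6 108.5] 529
blockall c [541.5 151.8] size [100.8 160. ] long axis deg 96.7 z [ 57.   62.7 106.3] 2464
burl c [558.4 -31. ] size [66.1 33.1] long axis deg 7.4 z [35.9 40.1 43.7] 292
burl+red c [565.5 -63.1] size [75.1 99. ] long axis deg 96.7 z [36.9 42.9 76.7] 946
red c [565.8 -62.4] size [74.8 34.1] long axis deg 5.0 z [70.1 74.1 77.9] 378
ply c [ 584.7 -157.6] size [69.8 35.5] long axis deg 8.1 z [21.8 25.9 30. ] 297
ply+pale c [ 585.5 -188.8] size [92.8 97.4] long axis deg 98.2 z [22.4 28.7 48.3] 957
pale c [ 585.5 -188.2] size [92.9 31.6] long axis deg 5.8 z [41.8 45.9 49.3] 395
tray c [382.4 223.3] size [200.8 118.8] long axis deg 88.9 z [35.1 40.1 43.7] 748
square c [ 384.6 -231.5] size [206.1 116.1] long axis deg 5.6 z [ 7.5 14.6 22. ] 1365
gauge c [529.1 393.5] size [ 54.8 199.2] long axis deg 92.7 z [24.3 37.9 70.9] 701
```

View pics/crop0.png

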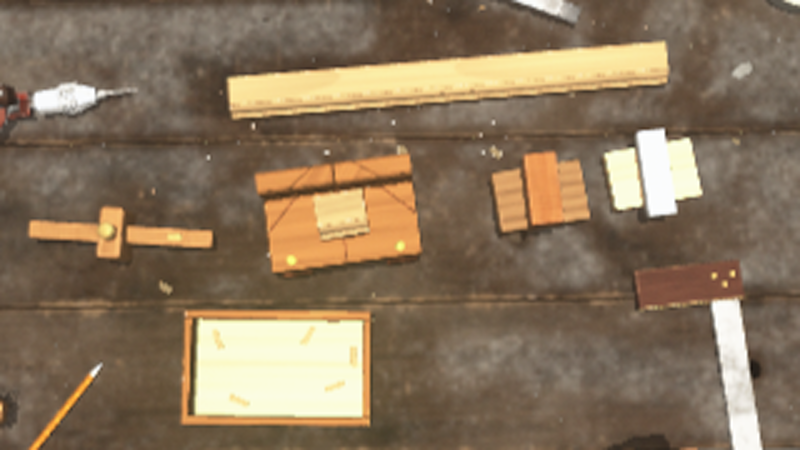

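Call:
carry_out([
  {"dx": 0.037, "dy": -0.035, "twist": 5},
  {"dx": 0.074, "dy": -0.07, "twist": 10},
  {"dx": 0.11, "dy": -0.105, "twist": 15},
  {"dx": 0.147, "dy": -0.14, "twist": 19.2},
  {"dx": 0.184, "dy": -0.1745, "twist": 19.2},
], grip=0.095)

```text
schema error: expected keys dx, dy, dz, twist
```

```bash
cat > go.py <<'E'
import sys
from h import *
# usage: go.py X Y Z yawdeg -> shift in tool axes (m) and twist from the measured pose
X,Y,Z,yd=map(float,sys.argv[1:5]); s=state(); p=s["eef_pos"]; y=s["tcp_rot"][2]
c,n=np.cos(y),np.sin(y); d=np.array([X,Y,Z])-p
print("t",round(s["t"],2),"pos",np.round(p,1),"yaw",round(np.degrees(y),2),"open",round(s["opening"],3),"F",np.round(s["ft_force"],1))
print("dx %.4f dy %.4f dz %.4f twist %.2f"%((d[0]*c+d[1]*n)/1e3,(d[0]*n-d[1]*c)/1e3,-d[2]/1e3,(np.degrees(y)-yd+180)%360-180))
E
python3 go.py 540.5 150.4 170 6.7
python3 - <<'E'
from h import *
W=np.load("pics/top0.npy")
# refine block centres along block axes, using side strips only (robust edges)
a=np.radians(6.7);ex=np.array([np.cos(a),np.sin(a)]);ey=np.array([-np.sin(a),np.cos(a)])
for n,(u0,v0,u1,v1),z,red in(("burl",(350,160,398,210),(34,46),(565.8,-62.4)),("ply",(398,155,445,205),(20,32),(585.5,-188.2))):
    w=W[v0:v1,u0:u1].reshape(-1,3);w=w[(w[:,2]>z[0])&(w[:,2]<z[1])][:,:2]
    lx=(w-red)@ex;ly=(w-red)@ey
    for sgn in(1,-1):
        k=(sgn*ly>20)&(sgn*ly<52)
        print(n,sgn,"x rng",np.round(np.percentile(lx[k],[0,2,98,100]),1),"y",np.round([ly[k].min(),ly[k].max()],1),k.sum())
E
```

```text
t 0.1 pos [ 273.4 -561.8  214.1] yaw 25.94 open 0.998 F [-1.1 -0.3 -0.4]
dx 0.5518 dy -0.5236 dz 0.0441 twist 19.24
burl 1 x rng [-36.8 -35.1  27.6  29.5] y [20.3 48.8] 252
burl -1 x rng [-35.1 -33.6  30.2  31. ] y [-49.3 -20. ] 241
ply 1 x rng [-32.4 -31.3  30.6  31.8] y [20.  48.7] 237
ply -1 x rng [-28.9 -27.8  33.5  35. ] y [-49.8 -20.1] 235
```

Call:
carry_out([
  {"dx": 0.037, "dy": -0.035, "dz": 0, "twist": 5},
  {"dx": 0.074, "dy": -0.07, "dz": 0, "twist": 10},
  {"dx": 0.11, "dy": -0.105, "dz": 0, "twist": 15},
  {"dx": 0.147, "dy": -0.14, "dz": 0, "twist": 19.2},
  {"dx": 0.184, "dy": -0.1745, "dz": 0, "twist": 19.2},
], grip=0.095)

```text
t: 0.6
eef_pos: [361.4, -326.0, 214.5]
tcp_rot: [-3.141, 0.0, 0.115]
ft_force: [1.2, 0.2, 0.1]
opening: 0.999
```

```bash
python3 go.py 540.5 150.4 170 6.7
```

```text
t 0.6 pos [ 361.4 -326.   214.5] yaw 6.57 open 0.999 F [1.2 0.2 0.1]
dx 0.2324 dy -0.4528 dz 0.0445 twist -0.13
```

Call:
carry_out([
  {"dx": 0.022, "dy": -0.044, "dz": 0, "twist": 0},
  {"dx": 0.044, "dy": -0.088, "dz": 0, "twist": 0},
  {"dx": 0.066, "dy": -0.132, "dz": 0, "twist": 0},
  {"dx": 0.088, "dy": -0.176, "dz": 0, "twist": 0},
  {"dx": 0.11, "dy": -0.22, "dz": 0, "twist": 0},
])

```text
t: 1.1
eef_pos: [444.9, -94.6, 214.7]
tcp_rot: [3.141, -0.0, 0.117]
ft_force: [0.8, -1.2, -0.2]
opening: 0.998
```

Call:
carry_out([
  {"dx": 0.022, "dy": -0.044, "dz": 0.01, "twist": 0},
  {"dx": 0.044, "dy": -0.088, "dz": 0.02, "twist": 0},
  {"dx": 0.07, "dy": -0.132, "dz": 0.03, "twist": 0},
  {"dx": 0.096, "dy": -0.176, "dz": 0.04, "twist": 0},
  {"dx": 0.122, "dy": -0.22, "dz": 0.045, "twist": 0},
])

```text
t: 1.6
eef_pos: [537.8, 133.0, 169.3]
tcp_rot: [3.141, 0.001, 0.118]
ft_force: [0.7, -0.3, 0.3]
opening: 0.993
```

```bash
python3 go.py 540.5 150.4 65 6.9
```

```text
t 1.6 pos [537.8 133.  169.3] yaw 6.76 open 0.993 F [ 0.7 -0.3  0.3]
dx 0.0048 dy -0.0170 dz 0.1043 twist -0.14
```

Call:
carry_out([
  {"dx": 0.0005, "dy": -0.0128, "dz": 0, "twist": 0},
  {"dx": 0.0005, "dy": -0.0128, "dz": 0.02, "twist": 0},
  {"dx": 0.0005, "dy": -0.0128, "dz": 0.04, "twist": 0},
  {"dx": 0.0005, "dy": -0.0128, "dz": 0.06, "twist": 0},
  {"dx": 0.0005, "dy": -0.0128, "dz": 0.06, "twist": 0},
])

```text
t: 2.1
eef_pos: [535.2, 143.1, 108.2]
tcp_rot: [3.141, 0.004, 0.118]
ft_force: [-0.6, -1.1, 0.3]
opening: 1.0
```

```bash
python3 -c "
from h import *
snap('side','side1')"; python3 go.py 540.5 150.4 65 6.9; python3 -c "
import cv2;im=cv2.imread('pics/side1.png')[130:330,200:440];cv2.imwrite('pics/side1c.png',cv2.resize(im,None,fx=2.5,fy=2.5,interpolation=2))"
```

```text
t 2.15 pos [536.  143.2 109.6] yaw 6.73 open 1.0 F [-0.2  0.2  0.9]
dx 0.0053 dy -0.0066 dz 0.0446 twist -0.17
```

View pics/side1c.png

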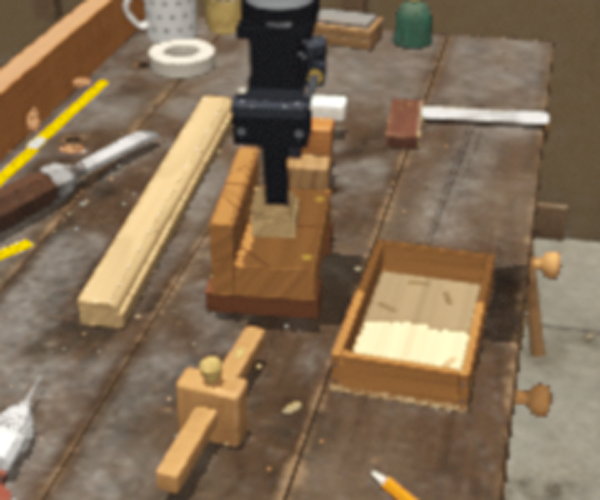

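Call:
carry_out([
  {"dx": 0.0052, "dy": -0.0068, "dz": 0, "twist": 0},
  {"dx": 0.0052, "dy": -0.0068, "dz": 0.015, "twist": 0},
  {"dx": 0.0052, "dy": -0.0068, "dz": 0.03, "twist": 0},
  {"dx": 0.0052, "dy": -0.0068, "dz": 0.0435, "twist": 0},
  {"dx": 0.0052, "dy": -0.0068, "dz": 0.0435, "twist": 0},
])

```text
t: 2.65
eef_pos: [540.7, 151.1, 65.9]
tcp_rot: [3.141, 0.001, 0.118]
ft_force: [0.8, -1.1, -0.3]
opening: 0.998
```

```bash
python3 go.py 540.5 150.4 65 6.9
```

```text
t 2.65 pos [540.7 151.1  65.9] yaw 6.75 open 0.998 F [ 0.8 -1.1 -0.3]
dx -0.0003 dy 0.0007 dz 0.0009 twist -0.15
```

Call:
carry_out([
  {"dx": 0, "dy": 0, "dz": 0, "twist": 0},
  {"dx": 0, "dy": 0, "dz": 0, "twist": 0},
  {"dx": 0, "dy": 0, "dz": 0, "twist": 0},
  {"dx": 0, "dy": 0, "dz": 0, "twist": 0},
  {"dx": 0, "dy": 0, "dz": 0, "twist": 0},
], grip=0.03)

```text
t: 3.15
eef_pos: [541.1, 151.0, 67.0]
tcp_rot: [3.142, -0.001, 0.118]
ft_force: [0.1, 0.5, -0.0]
opening: 0.634
```

Call:
carry_out([
  {"dx": 0, "dy": 0, "dz": 0, "twist": 0},
  {"dx": 0, "dy": 0, "dz": -0.02, "twist": 0},
  {"dx": 0, "dy": 0, "dz": -0.04, "twist": 0},
  {"dx": 0, "dy": 0, "dz": -0.06, "twist": 0},
  {"dx": 0, "dy": 0, "dz": -0.06, "twist": 0},
])

```text
t: 3.65
eef_pos: [542.0, 151.2, 128.8]
tcp_rot: [-3.142, -0.004, 0.118]
ft_force: [0.7, -0.8, -0.9]
opening: 0.545
```

```bash
python3 go.py 382.4 223.3 125 6.8
```

```text
t 3.65 pos [542.  151.2 128.8] yaw 6.74 open 0.545 F [ 0.7 -0.8 -0.9]
dx -0.1500 dy -0.0904 dz 0.0038 twist -0.06
```

Call:
carry_out([
  {"dx": -0.0375, "dy": -0.0226, "dz": 0, "twist": 0},
  {"dx": -0.075, "dy": -0.045, "dz": 0, "twist": 0},
  {"dx": -0.112, "dy": -0.068, "dz": 0, "twist": 0},
  {"dx": -0.15, "dy": -0.0904, "dz": 0.01, "twist": 0},
  {"dx": -0.15, "dy": -0.0904, "dz": 0.02, "twist": 0},
])

```text
t: 4.15
eef_pos: [376.8, 223.9, 106.0]
tcp_rot: [3.141, 0.003, 0.121]
ft_force: [-0.4, 0.9, -0.8]
opening: 0.548
```

```bash
python3 go.py 382.4 223.3 17 6.8
```

```text
t 4.15 pos [376.8 223.9 106. ] yaw 6.91 open 0.548 F [-0.4  0.9 -0.8]
dx 0.0055 dy 0.0012 dz 0.0890 twist 0.11
```

Call:
carry_out([
  {"dx": 0.002, "dy": 0, "dz": 0.025, "twist": 0},
  {"dx": 0.002, "dy": 0, "dz": 0.05, "twist": 0},
  {"dx": 0.002, "dy": 0, "dz": 0.07, "twist": 0},
  {"dx": 0.002, "dy": 0, "dz": 0.087, "twist": 0},
  {"dx": 0.002, "dy": 0, "dz": 0.087, "twist": 0},
])

```text
t: 4.65
eef_pos: [382.7, 222.8, 17.5]
tcp_rot: [3.14, 0.004, 0.117]
ft_force: [-1.2, -1.0, 0.4]
opening: 0.545
```

Call:
carry_out([
  {"dx": 0, "dy": 0, "dz": 0, "twist": 0},
  {"dx": 0, "dy": 0, "dz": 0, "twist": 0},
  {"dx": 0, "dy": 0, "dz": 0, "twist": 0},
  {"dx": 0, "dy": 0, "dz": 0, "twist": 0},
  {"dx": 0, "dy": 0, "dz": 0, "twist": 0},
], grip=0.09)

```text
t: 5.15
eef_pos: [383.6, 223.5, 20.1]
tcp_rot: [-3.141, -0.001, 0.118]
ft_force: [-0.6, 0.3, 0.2]
opening: 0.907
```

Call:
carry_out([
  {"dx": 0, "dy": 0, "dz": -0.03, "twist": 0},
  {"dx": 0, "dy": 0, "dz": -0.07, "twist": 0},
  {"dx": 0, "dy": 0, "dz": -0.12, "twist": 0},
  {"dx": 0, "dy": 0, "dz": -0.15, "twist": 0},
  {"dx": 0, "dy": 0, "dz": -0.15, "twist": 0},
])

```text
t: 5.65
eef_pos: [384.7, 224.0, 173.5]
tcp_rot: [-3.14, -0.007, 0.118]
ft_force: [0.6, 1.0, -0.7]
opening: 0.947
```

```bash
python3 go.py 585.5 -188.2 160 6.6
```

```text
t 5.65 pos [384.7 224.  173.5] yaw 6.76 open 0.947 F [ 0.6  1.  -0.7]
dx 0.1509 dy 0.4330 dz 0.0135 twist 0.16
```

Next is the pale offcut, which I'll fetch first.

Call:
carry_out([
  {"dx": 0.015, "dy": 0.0433, "dz": 0, "twist": 0},
  {"dx": 0.03, "dy": 0.0866, "dz": 0, "twist": 0},
  {"dx": 0.045, "dy": 0.13, "dz": 0, "twist": 0},
  {"dx": 0.06, "dy": 0.173, "dz": 0, "twist": 0},
  {"dx": 0.0755, "dy": 0.2165, "dz": 0, "twist": 0},
])

```text
t: 6.15
eef_pos: [484.0, 15.5, 169.1]
tcp_rot: [-3.141, 0.001, 0.118]
ft_force: [0.3, 1.9, 0.8]
opening: 0.943
```

Call:
carry_out([
  {"dx": 0.015, "dy": 0.0433, "dz": 0, "twist": 0},
  {"dx": 0.03, "dy": 0.0866, "dz": 0, "twist": 0},
  {"dx": 0.045, "dy": 0.13, "dz": 0, "twist": 0},
  {"dx": 0.06, "dy": 0.173, "dz": 0, "twist": 0},
  {"dx": 0.0755, "dy": 0.2165, "dz": 0, "twist": 0},
])

```text
t: 6.65
eef_pos: [584.4, -190.6, 168.7]
tcp_rot: [-3.141, 0.001, 0.117]
ft_force: [0.7, 0.9, 0.4]
opening: 0.947
```

Call:
carry_out([
  {"dx": 0, "dy": 0, "dz": 0.01, "twist": 0},
  {"dx": 0, "dy": 0, "dz": 0.03, "twist": 0},
  {"dx": 0, "dy": 0, "dz": 0.06, "twist": 0},
  {"dx": 0, "dy": 0, "dz": 0.08, "twist": 0},
  {"dx": 0, "dy": 0, "dz": 0.08, "twist": 0},
], grip=0.07)

```text
t: 7.15
eef_pos: [582.4, -187.7, 86.4]
tcp_rot: [-3.139, 0.005, 0.118]
ft_force: [0.7, 0.5, 0.2]
opening: 0.737
```

```bash
python3 go.py 585.5 -188.2 31 6.6
```

```text
t 7.15 pos [ 582.4 -187.7   86.4] yaw 6.76 open 0.737 F [0.7 0.5 0.2]
dx 0.0030 dy 0.0009 dz 0.0554 twist 0.16
```

Call:
carry_out([
  {"dx": 0.002, "dy": 0.001, "dz": 0.015, "twist": 0},
  {"dx": 0.002, "dy": 0.001, "dz": 0.03, "twist": 0},
  {"dx": 0.002, "dy": 0.001, "dz": 0.045, "twist": 0},
  {"dx": 0.002, "dy": 0.001, "dz": 0.054, "twist": 0},
  {"dx": 0.002, "dy": 0.001, "dz": 0.054, "twist": 0},
])

```text
t: 7.65
eef_pos: [585.7, -189.4, 34.3]
tcp_rot: [-3.141, 0.002, 0.118]
ft_force: [0.3, -0.1, 0.3]
opening: 0.735
```

```bash
python3 go.py 585.5 -188.2 31 6.6
```

```text
t 7.65 pos [ 585.7 -189.4   34.3] yaw 6.74 open 0.735 F [ 0.3 -0.1  0.3]
dx -0.0001 dy -0.0012 dz 0.0033 twist 0.14
```

Call:
carry_out([
  {"dx": 0, "dy": -0.001, "dz": 0.0025, "twist": 0},
  {"dx": 0, "dy": -0.001, "dz": 0.0025, "twist": 0},
  {"dx": 0, "dy": -0.001, "dz": 0.0025, "twist": 0},
])

```text
t: 7.95
eef_pos: [586.4, -188.7, 33.7]
tcp_rot: [3.141, -0.001, 0.118]
ft_force: [-0.2, -0.0, 0.4]
opening: 0.735
```

Call:
carry_out([
  {"dx": 0, "dy": 0, "dz": 0, "twist": 0},
  {"dx": 0, "dy": 0, "dz": 0, "twist": 0},
  {"dx": 0, "dy": 0, "dz": 0, "twist": 0},
  {"dx": 0, "dy": 0, "dz": 0, "twist": 0},
  {"dx": 0, "dy": 0, "dz": 0, "twist": 0},
], grip=0.01)

```text
t: 8.45
eef_pos: [586.2, -188.7, 33.3]
tcp_rot: [3.141, -0.0, 0.118]
ft_force: [0.4, -0.1, -0.4]
opening: 0.373
```

Call:
carry_out([
  {"dx": 0, "dy": 0, "dz": 0, "twist": 0},
  {"dx": 0, "dy": 0, "dz": 0, "twist": 0},
  {"dx": 0, "dy": 0, "dz": -0.02, "twist": 0},
  {"dx": 0, "dy": 0, "dz": -0.05, "twist": 0},
  {"dx": 0, "dy": 0, "dz": -0.08, "twist": 0},
])

```text
t: 8.95
eef_pos: [585.9, -188.5, 113.8]
tcp_rot: [-3.141, 0.001, 0.118]
ft_force: [-0.1, -0.6, 0.2]
opening: 0.313
```

```bash
python3 go.py 605 -320 95 6.6
```

```text
t 8.95 pos [ 585.9 -188.5  113.8] yaw 6.74 open 0.313 F [-0.1 -0.6  0.2]
dx 0.0036 dy 0.1328 dz 0.0188 twist 0.14
```

Call:
carry_out([
  {"dx": 0.0036, "dy": 0.044, "dz": 0, "twist": 0},
  {"dx": 0.0036, "dy": 0.088, "dz": 0, "twist": 0},
  {"dx": 0.0036, "dy": 0.132, "dz": 0, "twist": 0},
  {"dx": 0.0036, "dy": 0.132, "dz": 0.03, "twist": 0},
  {"dx": 0.0036, "dy": 0.132, "dz": 0.06, "twist": 0},
])

```text
t: 9.45
eef_pos: [605.2, -321.0, 52.8]
tcp_rot: [3.14, -0.001, 0.116]
ft_force: [-0.3, -0.8, -1.1]
opening: 0.31
```

Call:
carry_out([
  {"dx": 0, "dy": 0, "dz": 0.02, "twist": 0},
  {"dx": 0, "dy": 0, "dz": 0.035, "twist": 0},
  {"dx": 0, "dy": 0, "dz": 0.041, "twist": 0},
  {"dx": 0, "dy": 0, "dz": 0.041, "twist": 0},
  {"dx": 0, "dy": 0, "dz": 0.041, "twist": 0},
])

```text
t: 9.95
eef_pos: [605.8, -319.5, 13.2]
tcp_rot: [3.141, -0.001, 0.118]
ft_force: [-0.2, -0.2, -0.5]
opening: 0.311
```

```bash
python3 go.py 605 -320 8 6.6
```

```text
t 9.95 pos [ 605.8 -319.5   13.2] yaw 6.75 open 0.311 F [-0.2 -0.2 -0.5]
dx -0.0008 dy 0.0004 dz 0.0052 twist 0.15
```

Call:
carry_out([
  {"dx": 0, "dy": 0, "dz": 0.0025, "twist": 0},
  {"dx": 0, "dy": 0, "dz": 0.0045, "twist": 0},
  {"dx": 0, "dy": 0, "dz": 0.0045, "twist": 0},
  {"dx": 0, "dy": 0, "dz": 0.0045, "twist": 0},
])

```text
t: 10.35
eef_pos: [605.3, -319.3, 7.9]
tcp_rot: [3.141, -0.0, 0.118]
ft_force: [0.5, 0.6, -0.2]
opening: 0.319
```

Call:
carry_out([
  {"dx": 0, "dy": 0, "dz": 0, "twist": 0},
  {"dx": 0, "dy": 0, "dz": 0, "twist": 0},
  {"dx": 0, "dy": 0, "dz": 0, "twist": 0},
  {"dx": 0, "dy": 0, "dz": 0, "twist": 0},
  {"dx": 0, "dy": 0, "dz": 0, "twist": 0},
], grip=0.07)

```text
t: 10.85
eef_pos: [605.3, -319.3, 7.8]
tcp_rot: [3.141, -0.0, 0.118]
ft_force: [0.5, -0.0, 0.6]
opening: 0.676
```

Call:
carry_out([
  {"dx": 0, "dy": 0, "dz": -0.03, "twist": 0},
  {"dx": 0, "dy": 0, "dz": -0.07, "twist": 0},
  {"dx": 0, "dy": 0, "dz": -0.11, "twist": 0},
  {"dx": 0, "dy": 0, "dz": -0.13, "twist": 0},
  {"dx": 0, "dy": 0, "dz": -0.13, "twist": 0},
])

```text
t: 11.35
eef_pos: [606.4, -320.0, 141.3]
tcp_rot: [3.138, -0.004, 0.118]
ft_force: [-0.5, -0.4, -0.0]
opening: 0.737
```

```bash
python3 go.py 565.8 -62.4 138 6
```

```text
t 11.35 pos [ 606.4 -320.   141.3] yaw 6.75 open 0.737 F [-0.5 -0.4 -0. ]
dx -0.0100 dy -0.2606 dz 0.0033 twist 0.75
```

Call:
carry_out([
  {"dx": -0.002, "dy": -0.045, "dz": 0, "twist": 0},
  {"dx": -0.004, "dy": -0.09, "dz": 0, "twist": 0},
  {"dx": -0.006, "dy": -0.135, "dz": 0, "twist": 0},
  {"dx": -0.008, "dy": -0.18, "dz": 0, "twist": 0},
  {"dx": -0.009, "dy": -0.225, "dz": 0, "twist": 0},
])

```text
t: 11.85
eef_pos: [568.8, -95.2, 136.7]
tcp_rot: [-3.141, 0.001, 0.117]
ft_force: [0.8, -0.3, 0.5]
opening: 0.739
```

Call:
carry_out([
  {"dx": 0, "dy": -0.0355, "dz": 0, "twist": 0.5},
  {"dx": 0, "dy": -0.0355, "dz": 0, "twist": 0.5},
  {"dx": 0, "dy": -0.0355, "dz": 0.025, "twist": 0.5},
  {"dx": 0, "dy": -0.0355, "dz": 0.05, "twist": 0.5},
  {"dx": 0, "dy": -0.0355, "dz": 0.05, "twist": 0.5},
])

```text
t: 12.35
eef_pos: [564.1, -61.8, 84.5]
tcp_rot: [-3.14, 0.005, 0.109]
ft_force: [0.0, -0.4, 0.4]
opening: 0.739
```

```bash
python3 go.py 565.8 -62.4 48 6.2
```

```text
t 12.35 pos [564.1 -61.8  84.5] yaw 6.23 open 0.739 F [ 0.  -0.4  0.4]
dx 0.0017 dy 0.0008 dz 0.0365 twist 0.03
```

Call:
carry_out([
  {"dx": 0.0005, "dy": 0.001, "dz": 0.015, "twist": 0},
  {"dx": 0.0005, "dy": 0.001, "dz": 0.03, "twist": 0},
  {"dx": 0.0005, "dy": 0.001, "dz": 0.038, "twist": 0},
  {"dx": 0.0005, "dy": 0.001, "dz": 0.038, "twist": 0},
  {"dx": 0.0005, "dy": 0.001, "dz": 0.038, "twist": 0},
])

```text
t: 12.85
eef_pos: [566.6, -62.8, 50.3]
tcp_rot: [3.141, -0.0, 0.109]
ft_force: [0.0, 0.1, -0.3]
opening: 0.738
```

Call:
carry_out([
  {"dx": 0, "dy": 0, "dz": 0, "twist": 0},
  {"dx": 0, "dy": 0, "dz": 0, "twist": 0},
  {"dx": 0, "dy": 0, "dz": 0, "twist": 0},
  {"dx": 0, "dy": 0, "dz": 0, "twist": 0},
  {"dx": 0, "dy": 0, "dz": 0, "twist": 0},
], grip=0.01)

```text
t: 13.35
eef_pos: [566.4, -62.6, 49.9]
tcp_rot: [3.141, -0.0, 0.109]
ft_force: [-0.7, -0.6, 0.6]
opening: 0.371
```

Call:
carry_out([
  {"dx": 0, "dy": 0, "dz": 0, "twist": 0},
  {"dx": 0, "dy": 0, "dz": 0, "twist": 0},
  {"dx": 0, "dy": 0, "dz": 0, "twist": 0},
])

```text
t: 13.65
eef_pos: [566.4, -62.6, 49.8]
tcp_rot: [3.141, -0.0, 0.109]
ft_force: [-1.0, 0.8, 2.7]
opening: 0.358
```

```bash
python3 go.py 565.8 -62.4 48 6.2
```

```text
t 13.65 pos [566.4 -62.6  49.8] yaw 6.24 open 0.358 F [-1.   0.8  2.7]
dx -0.0006 dy -0.0003 dz 0.0018 twist 0.04
```

Call:
carry_out([
  {"dx": 0, "dy": 0, "dz": -0.02, "twist": 0},
  {"dx": 0, "dy": 0, "dz": -0.04, "twist": 0},
  {"dx": 0.003, "dy": 0.035, "dz": -0.05, "twist": 0},
  {"dx": 0.005, "dy": 0.08, "dz": -0.05, "twist": 0},
  {"dx": 0.007, "dy": 0.1275, "dz": -0.05, "twist": 0},
])

```text
t: 14.15
eef_pos: [587.5, -189.5, 100.2]
tcp_rot: [3.141, -0.001, 0.11]
ft_force: [1.0, 0.3, -0.5]
opening: 0.355
```

Call:
carry_out([
  {"dx": 0, "dy": 0, "dz": 0, "twist": 0},
  {"dx": 0, "dy": 0, "dz": 0.02, "twist": 0},
  {"dx": 0, "dy": 0, "dz": 0.04, "twist": 0},
  {"dx": 0, "dy": 0, "dz": 0.05, "twist": 0},
  {"dx": 0, "dy": 0, "dz": 0.05, "twist": 0},
])

```text
t: 14.65
eef_pos: [586.5, -188.0, 48.4]
tcp_rot: [-3.14, 0.002, 0.109]
ft_force: [-0.2, 1.5, -1.0]
opening: 0.356
```

```bash
python3 go.py 587.6 -188.7 36.5 6.8
```

```text
t 14.65 pos [ 586.5 -188.    48.4] yaw 6.26 open 0.356 F [-0.2  1.5 -1. ]
dx 0.0010 dy 0.0008 dz 0.0119 twist -0.54
```

Call:
carry_out([
  {"dx": 0.0005, "dy": 0.0005, "dz": 0.006, "twist": 0},
  {"dx": 0.0005, "dy": 0.0005, "dz": 0.012, "twist": 0},
  {"dx": 0.0005, "dy": 0.0005, "dz": 0.0135, "twist": 0},
  {"dx": 0.0005, "dy": 0.0005, "dz": 0.0135, "twist": 0},
  {"dx": 0.0005, "dy": 0.0005, "dz": 0.0135, "twist": 0},
])

```text
t: 15.15
eef_pos: [587.8, -189.1, 36.5]
tcp_rot: [3.141, -0.0, 0.109]
ft_force: [-0.3, -0.4, -0.8]
opening: 0.357
```

```bash
python3 go.py 587.6 -188.7 36 6.8
```

```text
t 15.15 pos [ 587.8 -189.1   36.5] yaw 6.25 open 0.357 F [-0.3 -0.4 -0.8]
dx -0.0002 dy -0.0004 dz 0.0005 twist -0.55
```

Call:
carry_out([
  {"dx": 0, "dy": 0, "dz": 0.0005, "twist": 0},
  {"dx": 0, "dy": 0, "dz": 0.0005, "twist": 0},
  {"dx": 0, "dy": 0, "dz": 0.0005, "twist": 0},
  {"dx": 0, "dy": 0, "dz": 0.0005, "twist": 0},
  {"dx": 0, "dy": 0, "dz": 0.0005, "twist": 0},
], grip=0.07)

```text
t: 15.65
eef_pos: [587.8, -189.0, 35.8]
tcp_rot: [3.141, -0.0, 0.109]
ft_force: [-0.1, -0.3, -1.2]
opening: 0.709
```

Call:
carry_out([
  {"dx": 0, "dy": 0, "dz": -0.03, "twist": 0},
  {"dx": 0, "dy": 0, "dz": -0.06, "twist": 0},
  {"dx": 0.002, "dy": 0.044, "dz": -0.06, "twist": 0},
  {"dx": 0.002, "dy": 0.088, "dz": -0.06, "twist": 0},
  {"dx": 0.002, "dy": 0.131, "dz": -0.06, "twist": 0},
])

```text
t: 16.15
eef_pos: [604.2, -320.5, 96.3]
tcp_rot: [3.141, -0.001, 0.11]
ft_force: [-0.2, 0.2, -0.5]
opening: 0.736
```

```bash
python3 go.py 605.3 -319.3 8 6.75
```

```text
t 16.15 pos [ 604.2 -320.5   96.3] yaw 6.29 open 0.736 F [-0.2  0.2 -0.5]
dx 0.0012 dy -0.0010 dz 0.0883 twist -0.46
```

Call:
carry_out([
  {"dx": 0.001, "dy": 0, "dz": 0.025, "twist": -0.5},
  {"dx": 0.001, "dy": 0, "dz": 0.055, "twist": -0.5},
  {"dx": 0.001, "dy": 0, "dz": 0.08, "twist": -0.5},
  {"dx": 0.001, "dy": 0, "dz": 0.088, "twist": -0.5},
  {"dx": 0.001, "dy": 0, "dz": 0.088, "twist": -0.5},
])

```text
t: 16.65
eef_pos: [604.6, -318.7, 6.9]
tcp_rot: [-3.14, 0.001, 0.118]
ft_force: [0.0, -1.1, -0.0]
opening: 0.735
```

Call:
carry_out([
  {"dx": 0, "dy": 0, "dz": 0, "twist": 0},
  {"dx": 0, "dy": 0, "dz": 0, "twist": 0},
  {"dx": 0, "dy": 0, "dz": 0, "twist": 0},
  {"dx": 0, "dy": 0, "dz": 0, "twist": 0},
  {"dx": 0, "dy": 0, "dz": 0, "twist": 0},
], grip=0.01)

```text
t: 17.15
eef_pos: [605.1, -319.0, 8.2]
tcp_rot: [3.141, -0.0, 0.118]
ft_force: [-0.6, 0.7, -0.2]
opening: 0.369
```

Call:
carry_out([
  {"dx": 0, "dy": 0, "dz": 0, "twist": 0},
  {"dx": 0, "dy": 0, "dz": 0, "twist": 0},
  {"dx": 0, "dy": 0, "dz": 0, "twist": 0},
])

```text
t: 17.45
eef_pos: [605.0, -319.0, 8.0]
tcp_rot: [3.141, -0.0, 0.118]
ft_force: [-0.4, 0.1, 4.7]
opening: 0.312
```

```bash
python3 go.py 563.2 -63.1 140 6.8
```

```text
t 17.45 pos [ 605. -319.    8.] yaw 6.74 open 0.312 F [-0.4  0.1  4.7]
dx -0.0115 dy -0.2590 dz -0.1320 twist -0.06
```

Call:
carry_out([
  {"dx": 0, "dy": 0, "dz": -0.03, "twist": 0},
  {"dx": 0, "dy": 0, "dz": -0.07, "twist": 0},
  {"dx": 0, "dy": 0, "dz": -0.1, "twist": 0},
  {"dx": -0.002, "dy": -0.045, "dz": -0.1, "twist": 0},
  {"dx": -0.004, "dy": -0.09, "dz": -0.1, "twist": 0},
])

```text
t: 17.95
eef_pos: [590.2, -229.8, 108.4]
tcp_rot: [3.141, -0.001, 0.116]
ft_force: [1.7, 0.5, -0.5]
opening: 0.313
```

Call:
carry_out([
  {"dx": -0.002, "dy": -0.045, "dz": 0, "twist": 0},
  {"dx": -0.004, "dy": -0.09, "dz": 0, "twist": 0},
  {"dx": -0.006, "dy": -0.135, "dz": 0, "twist": 0},
  {"dx": -0.0075, "dy": -0.169, "dz": 0, "twist": 0},
  {"dx": -0.0075, "dy": -0.169, "dz": 0.02, "twist": 0},
])

```text
t: 18.45
eef_pos: [563.3, -59.6, 89.4]
tcp_rot: [3.141, -0.003, 0.121]
ft_force: [0.6, -1.0, -0.5]
opening: 0.311
```

```bash
python3 go.py 563 -63 48.5 6.8
```

```text
t 18.45 pos [563.3 -59.6  89.4] yaw 6.95 open 0.311 F [ 0.6 -1.  -0.5]
dx -0.0007 dy 0.0033 dz 0.0409 twist 0.15
```

Call:
carry_out([
  {"dx": 0, "dy": 0.002, "dz": 0.01, "twist": 0},
  {"dx": 0, "dy": 0.002, "dz": 0.025, "twist": 0},
  {"dx": 0, "dy": 0.002, "dz": 0.035, "twist": 0},
  {"dx": 0, "dy": 0.002, "dz": 0.038, "twist": 0},
  {"dx": 0, "dy": 0.002, "dz": 0.038, "twist": 0},
])

```text
t: 18.95
eef_pos: [563.3, -65.5, 49.4]
tcp_rot: [-3.141, 0.001, 0.117]
ft_force: [0.7, 0.4, 0.1]
opening: 0.313
```

```bash
python3 -c "
from h import *
snap('side','side2')";python3 go.py 563 -63 48.5 6.8;  python3 -c "
import cv2;im=cv2.imread('pics/side2.png')[130:330,200:440];cv2.imwrite('pics/side2c.png',cv2.resize(im,None,fx=2.5,fy=2.5,interpolation=2))"
```

```text
t 19.0 pos [563.5 -65.5  49.8] yaw 6.71 open 0.314 F [ 0.4 -0.  -0.9]
dx -0.0002 dy -0.0025 dz 0.0013 twist -0.09
```

View pics/side2c.png

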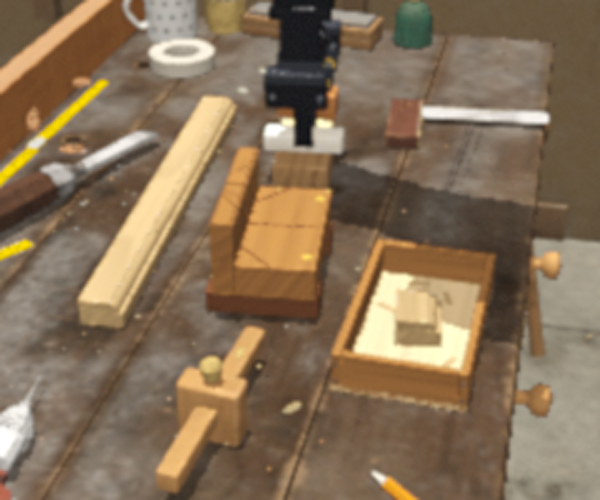

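The cut-off sits in the tray (417, 315 in the crop), and the pale piece is held over the burl block (303, 140).

Call:
carry_out([
  {"dx": 0, "dy": -0.0025, "dz": 0, "twist": 0},
  {"dx": 0, "dy": -0.0025, "dz": 0.0015, "twist": 0},
  {"dx": 0, "dy": -0.0025, "dz": 0.0015, "twist": 0},
  {"dx": 0, "dy": -0.0025, "dz": 0.0015, "twist": 0},
])

```text
t: 19.4
eef_pos: [563.1, -62.5, 48.4]
tcp_rot: [3.141, -0.0, 0.118]
ft_force: [-0.3, 0.1, -0.9]
opening: 0.312
```

Call:
carry_out([
  {"dx": 0, "dy": 0, "dz": 0, "twist": 0},
  {"dx": 0, "dy": 0, "dz": 0, "twist": 0},
  {"dx": 0, "dy": 0, "dz": 0, "twist": 0},
  {"dx": 0, "dy": 0, "dz": 0, "twist": 0},
  {"dx": 0, "dy": 0, "dz": 0, "twist": 0},
], grip=0.07)

```text
t: 19.9
eef_pos: [563.1, -62.6, 48.2]
tcp_rot: [3.142, -0.0, 0.118]
ft_force: [-0.1, -0.5, 0.4]
opening: 0.679
```

Call:
carry_out([
  {"dx": 0, "dy": 0, "dz": -0.03, "twist": 0},
  {"dx": 0, "dy": 0, "dz": -0.07, "twist": 0},
  {"dx": 0, "dy": 0, "dz": -0.11, "twist": 0},
  {"dx": 0, "dy": 0, "dz": -0.14, "twist": 0},
  {"dx": 0, "dy": 0, "dz": -0.14, "twist": 0},
])

```text
t: 20.4
eef_pos: [564.6, -62.8, 192.3]
tcp_rot: [3.139, -0.006, 0.118]
ft_force: [0.7, 0.4, -1.2]
opening: 0.735
```

```bash
python3 go.py 697.2 34.6 160 93.8
```

```text
t 20.4 pos [564.6 -62.8 192.3] yaw 6.75 open 0.735 F [ 0.7  0.4 -1.2]
dx 0.1432 dy -0.0812 dz 0.0323 twist -87.05
```

Call:
carry_out([
  {"dx": 0.028, "dy": -0.016, "dz": 0, "twist": -8},
  {"dx": 0.056, "dy": -0.032, "dz": 0, "twist": -16},
  {"dx": 0.085, "dy": -0.048, "dz": 0, "twist": -24},
  {"dx": 0.115, "dy": -0.065, "dz": 0, "twist": -32},
  {"dx": 0.142, "dy": -0.081, "dz": 0, "twist": -40},
])

```text
t: 20.9
eef_pos: [695.4, 35.5, 187.0]
tcp_rot: [-3.141, 0.001, 0.822]
ft_force: [0.3, -0.4, 1.0]
opening: 0.736
```

Call:
carry_out([
  {"dx": 0, "dy": 0, "dz": 0, "twist": -8},
  {"dx": 0, "dy": 0, "dz": 0.01, "twist": -16},
  {"dx": 0, "dy": 0, "dz": 0.02, "twist": -24},
  {"dx": 0, "dy": 0, "dz": 0.03, "twist": -32},
  {"dx": 0, "dy": 0, "dz": 0.04, "twist": -40},
], grip=0.09)

```text
t: 21.4
eef_pos: [694.2, 34.6, 146.6]
tcp_rot: [-3.14, 0.0, 1.52]
ft_force: [0.2, -0.2, -0.0]
opening: 0.944
```

Call:
carry_out([
  {"dx": 0, "dy": 0, "dz": 0, "twist": -4},
  {"dx": 0, "dy": 0, "dz": 0.02, "twist": -7},
  {"dx": 0, "dy": 0, "dz": 0.04, "twist": -7},
  {"dx": 0, "dy": 0, "dz": 0.05, "twist": -7},
  {"dx": 0, "dy": 0, "dz": 0.05, "twist": -7},
])

```text
t: 21.9
eef_pos: [693.7, 34.5, 96.2]
tcp_rot: [-3.138, -0.0, 1.636]
ft_force: [0.8, -0.6, -0.0]
opening: 0.947
```

```bash
python3 go.py 697.2 34.6 6 93.8
python3 - <<'E'
from h import *
W=np.load("pics/top0.npy"); w=W[115:165,235:440].reshape(-1,3); w=w[(w[:,2]>23)&(w[:,2]<40)]
a=np.radians(93.8);u=np.array([np.cos(a),np.sin(a)]);v=np.array([np.sin(a),-np.cos(a)])
d=w[:,:2]-[697.2,34.6];print(np.percentile(d@u,[0,1,99,100]));
# back edge line and front edge line per slice
for s in range(-220,221,110):
    k=abs(d@u-s)<15; print(s,np.percentile((d@v)[k],[2,98]).round(1))
E
```

```text
t 21.9 pos [693.7  34.5  96.2] yaw 93.73 open 0.947 F [ 0.8 -0.6 -0. ]
dx -0.0002 dy 0.0035 dz 0.0902 twist -0.07
[-245.09674059 -239.2775409   239.47598902  244.97725195]
-220 [-15.3  21.3]
-110 [-16.3  21. ]
0 [-15.5  21.8]
110 [-16.   21.1]
220 [-15.   21.7]
```

Call:
carry_out([
  {"dx": 0, "dy": 0.002, "dz": 0.025, "twist": 0},
  {"dx": 0, "dy": 0.002, "dz": 0.05, "twist": 0},
  {"dx": 0, "dy": 0.002, "dz": 0.075, "twist": 0},
  {"dx": 0, "dy": 0.002, "dz": 0.087, "twist": 0},
  {"dx": 0, "dy": 0.002, "dz": 0.087, "twist": 0},
])

```text
t: 22.4
eef_pos: [696.1, 34.7, 10.2]
tcp_rot: [-3.14, -0.0, 1.636]
ft_force: [-0.2, -0.5, 0.2]
opening: 0.951
```

Call:
carry_out([
  {"dx": 0, "dy": 0, "dz": 0, "twist": 0},
  {"dx": 0, "dy": 0, "dz": 0, "twist": 0},
])

```text
t: 22.6
eef_pos: [697.4, 34.7, 12.8]
tcp_rot: [3.139, 0.0, 1.636]
ft_force: [0.5, -0.5, 0.3]
opening: 0.944
```

```bash
python3 go.py 697.2 34.6 4 93.8
```

```text
t 22.6 pos [697.4  34.7  12.8] yaw 93.74 open 0.944 F [ 0.5 -0.5  0.3]
dx -0.0000 dy -0.0002 dz 0.0088 twist -0.06
```

Call:
carry_out([
  {"dx": 0, "dy": 0, "dz": 0.005, "twist": 0},
  {"dx": 0, "dy": 0, "dz": 0.0085, "twist": 0},
  {"dx": 0, "dy": 0, "dz": 0.0085, "twist": 0},
  {"dx": 0, "dy": 0, "dz": 0.0085, "twist": 0},
])

```text
t: 23.0
eef_pos: [696.5, 34.7, 2.6]
tcp_rot: [-3.141, 0.0, 1.636]
ft_force: [0.8, -0.7, -1.0]
opening: 0.946
```

Call:
carry_out([
  {"dx": 0, "dy": 0, "dz": 0, "twist": 0},
  {"dx": 0, "dy": 0, "dz": 0, "twist": 0},
  {"dx": 0, "dy": 0, "dz": 0, "twist": 0},
  {"dx": 0, "dy": 0, "dz": 0, "twist": 0},
  {"dx": 0, "dy": 0, "dz": 0, "twist": 0},
], grip=0.01)

```text
t: 23.5
eef_pos: [696.6, 34.7, 2.7]
tcp_rot: [3.142, 0.0, 1.636]
ft_force: [0.1, -0.5, -0.5]
opening: 0.583
```

Call:
carry_out([
  {"dx": 0, "dy": 0, "dz": 0, "twist": 0},
  {"dx": 0, "dy": 0, "dz": 0, "twist": 0},
  {"dx": 0, "dy": 0, "dz": 0, "twist": 0},
])

```text
t: 23.8
eef_pos: [696.8, 34.7, 2.8]
tcp_rot: [3.141, 0.0, 1.636]
ft_force: [1.3, 0.9, -0.7]
opening: 0.461
```

```bash
python3 go.py 697.2 34.6 4 93.8
```

```text
t 23.8 pos [696.8  34.7   2.8] yaw 93.74 open 0.461 F [ 1.3  0.9 -0.7]
dx -0.0001 dy 0.0004 dz -0.0012 twist -0.06
```

Call:
carry_out([
  {"dx": 0, "dy": 0, "dz": -0.01, "twist": 0},
  {"dx": 0, "dy": 0, "dz": -0.03, "twist": 0},
  {"dx": 0, "dy": 0, "dz": -0.055, "twist": 0},
  {"dx": 0, "dy": 0, "dz": -0.08, "twist": -1},
  {"dx": 0, "dy": 0, "dz": -0.1, "twist": -2.5},
])

```text
t: 24.3
eef_pos: [696.3, 34.7, 104.5]
tcp_rot: [-3.142, 0.0, 1.681]
ft_force: [0.2, 0.4, -4.1]
opening: 0.462
```

Call:
carry_out([
  {"dx": 0, "dy": 0, "dz": -0.02, "twist": 0},
  {"dx": 0, "dy": 0, "dz": -0.04, "twist": 0},
  {"dx": 0, "dy": 0, "dz": -0.05, "twist": 0},
  {"dx": 0, "dy": 0, "dz": -0.05, "twist": 0},
  {"dx": 0, "dy": 0, "dz": -0.05, "twist": 0},
])

```text
t: 24.8
eef_pos: [696.1, 34.7, 152.0]
tcp_rot: [-3.14, -0.0, 1.68]
ft_force: [-0.1, 0.1, -4.4]
opening: 0.463
```

```bash
python3 go.py 556.5 17.6 150 96.7; python3 -c "
from h import *
im,_=snap('side','side3');cv2.imwrite('pics/side3c.png',cv2.resize(im[100:340,180:500,::-1],None,fx=2,fy=2))"
```

```text
t 24.8 pos [696.1  34.7 152. ] yaw 96.24 open 0.463 F [-0.1  0.1 -4.4]
dx -0.0018 dy -0.1406 dz 0.0020 twist -0.46
```

View pics/side3c.png

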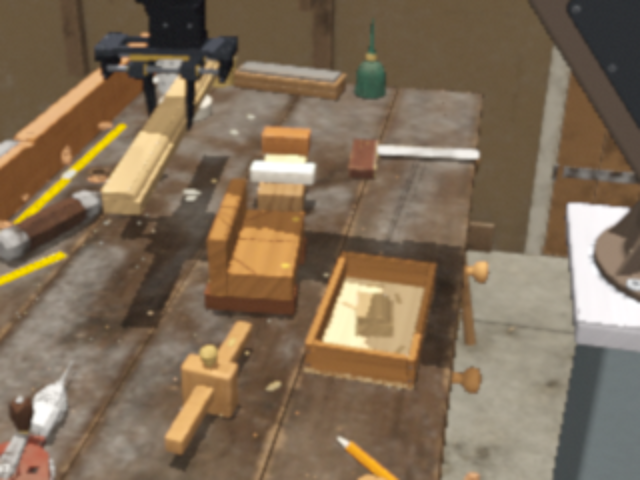

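Call:
carry_out([
  {"dx": 0, "dy": -0.03, "dz": 0, "twist": -0.5},
  {"dx": 0, "dy": -0.065, "dz": 0, "twist": -0.5},
  {"dx": -0.001, "dy": -0.1, "dz": 0, "twist": -0.5},
  {"dx": -0.002, "dy": -0.13, "dz": 0, "twist": -0.5},
  {"dx": -0.002, "dy": -0.141, "dz": 0, "twist": -0.5},
])

```text
t: 25.35
eef_pos: [553.8, 17.2, 152.0]
tcp_rot: [-3.139, -0.0, 1.688]
ft_force: [1.3, -0.1, -4.2]
opening: 0.461
```

Call:
carry_out([
  {"dx": 0, "dy": 0, "dz": 0, "twist": 0},
  {"dx": 0, "dy": 0, "dz": 0, "twist": 0},
  {"dx": 0, "dy": 0, "dz": 0, "twist": 0},
])

```text
t: 25.65
eef_pos: [557.7, 17.4, 152.4]
tcp_rot: [3.141, 0.0, 1.689]
ft_force: [0.7, -0.3, -3.6]
opening: 0.458
```

```bash
python3 go.py 556.5 17.6 150 96.7
python3 - <<'E'
from h import *
im,W=snap('top','top4');cv2.imwrite('pics/top4c.png',cv2.resize(im[110:290,160:480,::-1],None,fx=2.4,fy=2.4))
m=(W[...,2]>155)&(W[...,2]<178); m[:, :200]=0;m[:,480:]=0
w=W[m]; a=np.radians(96.7);u=np.array([np.cos(a),np.sin(a)]);v=np.array([np.sin(a),-np.cos(a)])
d=w[:,:2]-[543.7,152.1]
for s in range(-380,121,25):
    k=abs(d@u-s)<10
    if k.sum()>8: print(s,np.percentile((d@v)[k],[2,98]).round(1),np.median(w[k,2]).round(1),k.sum())
E
```

```text
t 25.65 pos [557.7  17.4 152.4] yaw 96.75 open 0.458 F [ 0.7 -0.3 -3.6]
dx 0.0003 dy -0.0012 dz 0.0024 twist 0.05
-380 [-25.1  17.8] 175.7 57
-355 [-25.1  17.1] 175.4 109
-330 [-25.3  17.3] 175.9 115
-305 [-25.3  17.6] 175.1 112
-280 [-25.5  18.3] 175.5 109
-255 [-25.6  14.8] 175.7 103
-55 [-26.1  17.3] 176.2 62
-30 [-25.7  17.6] 176.1 114
-5 [-26.2  17.1] 175.8 102
20 [-26.   17.2] 176.1 100
45 [-26.2  13.9] 175.0 92
70 [-26.   17.1] 175.6 107
95 [-26.2  16.2] 176.0 114
```

View pics/top4c.png

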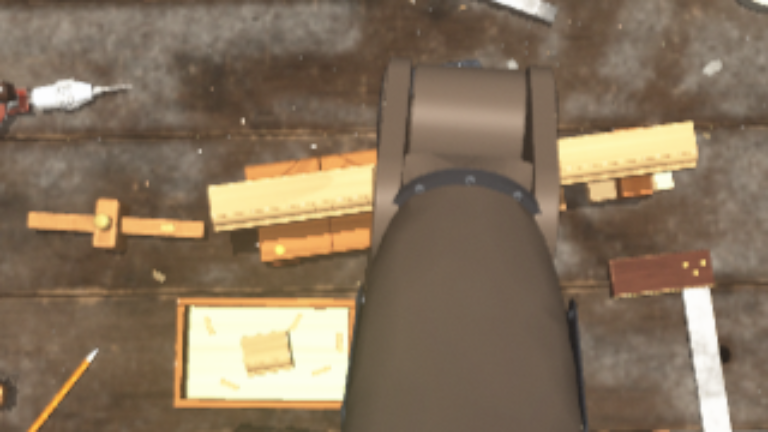

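Call:
carry_out([
  {"dx": 0, "dy": 0, "dz": 0.02, "twist": 0},
  {"dx": 0, "dy": 0, "dz": 0.04, "twist": 0},
  {"dx": 0, "dy": 0, "dz": 0.06, "twist": 0},
  {"dx": 0, "dy": 0, "dz": 0.075, "twist": 0},
  {"dx": 0, "dy": 0, "dz": 0.082, "twist": 0},
])

```text
t: 26.2
eef_pos: [556.7, 17.5, 69.2]
tcp_rot: [-3.14, -0.0, 1.689]
ft_force: [-0.4, -0.8, -3.7]
opening: 0.458
```

Call:
carry_out([
  {"dx": 0, "dy": 0, "dz": 0, "twist": 0},
  {"dx": 0, "dy": 0, "dz": 0, "twist": 0},
  {"dx": 0, "dy": 0, "dz": 0, "twist": 0},
])

```text
t: 26.5
eef_pos: [557.2, 17.3, 71.5]
tcp_rot: [3.14, 0.0, 1.689]
ft_force: [0.5, 0.3, -4.2]
opening: 0.461
```

```bash
python3 go.py 559.5 17.6 63 96.7
```

```text
t 26.5 pos [557.2  17.3  71.5] yaw 96.75 open 0.461 F [ 0.5  0.3 -4.2]
dx -0.0000 dy 0.0024 dz 0.0085 twist 0.05
```

Call:
carry_out([
  {"dx": 0, "dy": 0.002, "dz": 0.002, "twist": 0},
  {"dx": 0, "dy": 0.003, "dz": 0.005, "twist": 0},
  {"dx": 0, "dy": 0.003, "dz": 0.0075, "twist": 0},
  {"dx": 0, "dy": 0.003, "dz": 0.0075, "twist": 0},
  {"dx": 0, "dy": 0.003, "dz": 0.0075, "twist": 0},
])

```text
t: 27.0
eef_pos: [559.5, 17.7, 63.1]
tcp_rot: [-3.141, 0.0, 1.688]
ft_force: [0.9, -0.3, -3.5]
opening: 0.459
```

```bash
python3 go.py 559.5 17.6 62.8 96.7
```

```text
t 27.0 pos [559.5  17.7  63.1] yaw 96.74 open 0.459 F [ 0.9 -0.3 -3.5]
dx -0.0001 dy -0.0001 dz 0.0003 twist 0.04
```

Call:
carry_out([
  {"dx": 0, "dy": 0, "dz": 0.0005, "twist": 0},
  {"dx": 0, "dy": 0, "dz": 0.001, "twist": 0},
  {"dx": 0, "dy": 0, "dz": 0.001, "twist": 0},
  {"dx": 0, "dy": 0, "dz": 0.001, "twist": 0},
])

```text
t: 27.4
eef_pos: [559.6, 17.7, 62.7]
tcp_rot: [3.141, 0.0, 1.689]
ft_force: [-2.4, 0.4, 6.3]
opening: 0.462
```

Call:
carry_out([
  {"dx": 0, "dy": 0, "dz": 0, "twist": 0},
  {"dx": 0, "dy": 0, "dz": 0, "twist": 0},
  {"dx": 0, "dy": 0, "dz": 0, "twist": 0},
  {"dx": 0, "dy": 0, "dz": 0, "twist": 0},
  {"dx": 0, "dy": 0, "dz": 0, "twist": 0},
], grip=0.08)

```text
t: 27.9
eef_pos: [559.7, 17.7, 62.2]
tcp_rot: [3.141, 0.0, 1.688]
ft_force: [-0.4, -0.8, 0.0]
opening: 0.812
```

Call:
carry_out([
  {"dx": 0, "dy": 0, "dz": -0.02, "twist": 0},
  {"dx": 0, "dy": 0, "dz": -0.05, "twist": 0},
  {"dx": 0, "dy": 0, "dz": -0.09, "twist": 0},
  {"dx": 0, "dy": 0, "dz": -0.13, "twist": 0},
  {"dx": 0, "dy": 0, "dz": -0.17, "twist": 0},
])

```text
t: 28.4
eef_pos: [559.3, 17.7, 233.9]
tcp_rot: [-3.142, 0.0, 1.688]
ft_force: [0.7, 0.6, -0.5]
opening: 0.843
```

Call:
carry_out([
  {"dx": -0.03, "dy": -0.03, "dz": 0, "twist": 0},
  {"dx": -0.06, "dy": -0.06, "dz": 0, "twist": 0},
  {"dx": -0.1, "dy": -0.08, "dz": 0, "twist": 0},
  {"dx": -0.145, "dy": -0.09, "dz": 0, "twist": 0},
  {"dx": -0.19, "dy": -0.1, "dz": 0, "twist": 0},
])

```text
t: 28.9
eef_pos: [482.0, -184.2, 232.7]
tcp_rot: [3.141, 0.0, 1.689]
ft_force: [0.4, -0.4, -0.4]
opening: 0.838
```

Call:
carry_out([
  {"dx": -0.047, "dy": 0, "dz": 0, "twist": 0},
  {"dx": -0.095, "dy": 0, "dz": 0, "twist": 0},
  {"dx": -0.14, "dy": 0, "dz": 0, "twist": 0},
  {"dx": -0.19, "dy": 0, "dz": 0, "twist": 0},
  {"dx": -0.23, "dy": 0, "dz": 0, "twist": 0},
])

```text
t: 29.4
eef_pos: [509.4, -413.7, 232.0]
tcp_rot: [-3.142, 0.0, 1.688]
ft_force: [-0.8, -0.1, 0.3]
opening: 0.844
```

```bash
python3 go.py 460 -400 232 96.7
python3 - <<'E'
from h import *
im,W=snap('top','top5');cv2.imwrite('pics/top5c.png',cv2.resize(im[110:290,160:480,::-1],None,fx=2.4,fy=2.4))
a=np.radians(96.7);u=np.array([np.cos(a),np.sin(a)]);v=np.array([np.sin(a),-np.cos(a)])
d=W[...,:2]-[543.7,152.1];X=d@v;Y=d@u;Z=W[...,2]
for s in range(-380,121,50):
    k=(abs(Y-s)<10)&(Z>75)&(Z<96)&(X>-50)&(X<40)
    if k.sum()>8: print(s,np.percentile(X[k],[2,98]).round(1),np.median(Z[k]).round(1),k.sum())
k=(Z>75)&(Z<96)&(X>-50)&(X<22); print("Y",Y[k].min(),Y[k].max())
def rg(n,k):print(n,"X",np.percentile(X[k],[0,2,98,100]).round(1),"Y",np.percentile(Y[k],[0,2,98,100]).round(1),k.sum())
front=X<-26
for n,yc,zb,zt in(("near",-216,40,60),("far",-343,26,60)):
    r=(abs(Y-yc)<60)&(abs(X)<70)
    rg(n+" block",r&(abs(Z-zb)<6)); rg(n+" top",r&(abs(Z-zt)<6))
W0=np.load("pics/top0.npy");d0=W0[...,:2]-[543.7,152.1];X0=d0@v;Y0=d0@u;Z0=W0[...,2]
for n,yc,zb in(("near",-216,40),("far",-343,26)):
    k=(abs(Y0-yc)<60)&(abs(X0)<70)&(abs(Z0-zb)<6);print(n,"start X",np.percentile(X0[k],[0,2,98,100]).round(1),"Y",np.percentile(Y0[k],[0,2,98,100]).round(1))
E
```

```text
t 29.4 pos [ 509.4 -413.7  232. ] yaw 96.7 open 0.844 F [-0.8 -0.1  0.3]
dx 0.0194 dy -0.0474 dz 0.0000 twist -0.00
-380 [-21.7  19.2] 87.1 67
-330 [-22.5  19.5] 87.2 131
-280 [-22.5  19.8] 86.8 133
-230 [-22.4  19.5] 87.3 130
-180 [-22.7  19.1] 87.3 134
-130 [-23.2  19.3] 87.7 133
-80 [-23.3  26.1] 87.5 139
-30 [-23.5  26.2] 87.3 141
20 [-22.9  26. ] 87.4 143
70 [-23.4  25.8] 87.5 140
Y -379.98499478089445 254.89477963768996
near block X [-52.1 -39.7 -21.3 -20.7] Y [-265.  -263.5 -168.9 -167.9] 165
near top X [-52.1 -51.6  39.3  40.4] Y [-267.2 -232.2 -197.9 -165.5] 195
far block X [-33.9 -33.4  36.   37.2] Y [-391.8 -390.4 -297.  -294.4] 113
far top X [-34.3 -33.4  40.   41. ] Y [-365.8 -360.4 -321.9 -285.5] 134
near start X [-40.5 -38.   25.4  27.9] Y [-264.9 -263.6 -168.2 -166.8]
far start X [-43.8 -29.1  34.3  39.9] Y [-392.7 -389.9 -295.8 -294.1]
```

View pics/top5c.png

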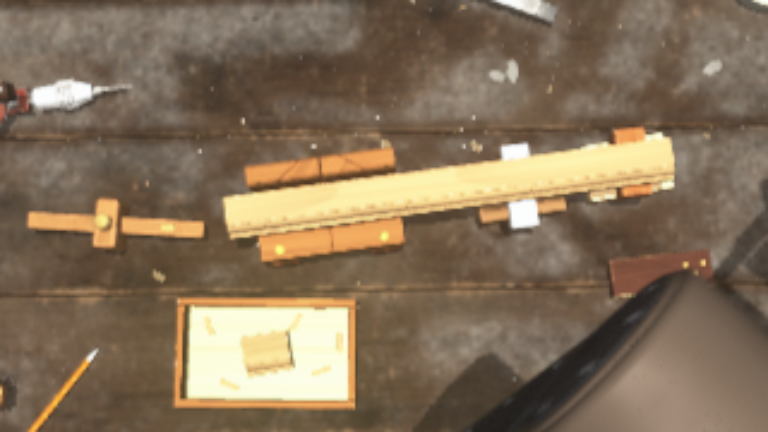

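The top view shows the moulding along the fence (225–675, 140–235 in the crop) and resting on both packs, with the cut-off in the tray. The gauge lies where it was, and so does the visible part of the square. All the numbers are within limits, so I'm handing in.

```bash
python3 -c "
from cell import *
print(job_done())"
```

```text
the job is handed in; nothing more can be done
None
```

I handed the job in at about 29 s of robot time; the system reports no verdict. I put the cut-off in the scrap tray and swapped the two top pieces, so the pale one is on the burl block and the red-brown one on the plywood block. Then I laid the moulding along the fence on the bed and both packs.

The last check was a top-camera depth picture taken after the gripper had let go and moved clear. Positions are in the mitre block's frame:

| Check | Measured | Limit |
|---|---|---|
| Moulding x | about -1.5 mm | -10 to 8 mm |
| Gap to the fence | about 5 mm | under 14 mm |
| Moulding y (its middle) | about -135 mm | -165 to -95 mm |
| Angle to the fence | about 0.2° | 3° |
| Moulding top height | 87–88 mm along its length, so flat on the bed | 85 to 92 mm |
| Pale piece, off the burl block's centre | about 1–2 mm | 15 mm |
| Red-brown piece, off the plywood block's centre | about 3 mm | 15 mm |
| Movement of both blocks | under about 2 mm in the edges still visible | 15 mm |

By eye, the cut-off lies inside the tray and the marking gauge is undisturbed. The arm hid most of the try square in that last picture. The part I could see had not moved, and the tool stayed well above it, but I did not measure it again. None of the checks failed or disagreed.

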